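# Interlock the second long divider in a pot-packing crate

### The job

The crate for the little bonsai pots still lacks its second long divider. Take the longer of the two slotted boards out of the dowel rack and lower it, teeth down, into the empty row of saw cuts in the crate's cross boards until every cut straddles its cross board and the divider stands fully home on the crate floor, then let go. The cross grid sits loose in the crate, so feel for the slots with a light hand and never force the board; leave the pots, the short board and everything else where they are.

Things in the scene. Friction and masses are not known exactly. Their poses are not given: they have to be found in the camera images.
- divider_mid (a point): Centre, half-way up (30 mm above the lower edge), of the longer slotted plywood board that stands on edge, teeth down, in the dowel rack: 304 mm long, 8 mm thick, 60 mm high. Own x along the board, y through its thickness, z up. The rack's dowels guide its faces with 2 mm play and reach 42 mm above its lower edge, 85 mm from the rack's middle; draw it straight up by 45 mm or more.
- divider: The same board, origin at the middle of its lower edge; about 0.1 kg. Four saw cuts from the lower edge, 11 mm wide, 31 mm deep, centred 31 and 93 mm either side of the middle, leave five teeth. Ends and faces are alike. Over the row, if out of line both along and across, its lower edge stops 60 mm above the crate floor; in line one way only, at 29 mm; in line both ways, it goes to the floor.
- crate: Open pine crate fixed to the table, 342 mm (own x) by 240 mm (own y, over the corner battens), walls 10 mm thick, rim 78 mm above its underside. Origin: centre of the underside, z up; the inner floor, lined with grey felt, is 10 mm above it. The crate and its grid stand only light pressing: feel with 5 to 10 N.
- crate_floor (a point): Centre of the crate's inner floor, axes as the crate; fixed to the crate. A grid of 8 mm plywood, 60 mm high, stands on the floor: cross boards along own y at own x = -93, -31, 31, 93 mm, and one long divider already interlocked at own y = +33 mm. The grid has play and has slid: it can stand anywhere up to 7 mm off in x and in y (no turn, no lift), and slides if pushed with over about 5 N.
- row_mid (a point): Where the middle of the divider's lower edge goes if the grid is at mid-play: on the crate floor, at crate y = -33 mm; axes as the crate, fixed to the crate, so it does not show how far the grid is off. Along this row each cross board has a saw cut 11 mm wide, open to the top, its bottom 29 mm above the crate floor. No pot stands beside the row's middle: 54 mm between cross boards on both sides.
- rack: Pine dowel rack fixed to the table: base 250 mm (own x) by 150 mm (own y), 12 mm thick, origin at the centre of the underside. Boards stand on the base along own x, on lines at own y = -40 and +40 mm; either line may hold the long divider. Each line has four 8 mm dowels, 42 mm high, in pairs 12 mm apart (clear gap) at own x = -85 and 85 mm.
- short_board: The shorter slotted board, which stays in the rack on the other line: 230 mm long, 8 mm thick, 50 mm high, with three saw cuts. Origin at the centre of its lower edge.
- pot_a: Little rectangular purple-brown pot packed in the crate, 38 x 36 mm, 36 mm high; origin at the centre of its underside. Leave it.
- pot_b: Little rectangular ochre pot packed in the crate, 34 x 38 mm, 42 mm high; origin at the centre of its underside. Leave it.
- pot_c: Little round red clay pot packed in the crate, 38 mm across, 34 mm high; origin at the centre of its underside. Leave it.
- round_pot: Round red clay pot on the table, 72 mm across the rim, 56 mm high; origin at the centre of its underside. Leave it.
- oil_jar: Jar with a black cap on the table, 60 mm across, 85 mm high; origin at the centre of its underside. Leave it.
- brush: Dusting brush lying on the table, 200 mm long; origin near its middle, underneath. Leave it.

How it is judged:
By the outcome, as a careful person would: the job done as asked, in the order asked, and still so for the second after the job is handed in, with the robot touching nothing.
It also fails if it takes over 72 s, if anything falls off the work surface, if the arm or the gripper's body presses on something with over 40 N, if the wrist force passes 120 N, or if a joint passes its speed limit or range.

### The arm

A 6-joint arm with a two-finger parallel gripper is mounted at the origin on the work surface. World frame = base frame: x ahead of the robot, y to its left, z up, the work surface at z = 0. Lengths are in mm, angles in rad, forces in N, time in s.
With the tool pointing down it reaches from about 400 to 925 mm from the base axis. Payload 12.5 kg.
Tool frame: the origin (TCP) lies at the very end of the fingers, on their centre line; the grasp point (between the pads) lies grip_depth behind it (grip_depth is the distance from the TCP to the grasp point, in mm); z points along the fingers, y is the line along which they close (so a half turn about z gives the same grasp; the last joint's range is limited). The gripper opens to 95 mm and grips with 3 to 60 N. Pads are 20 mm wide; open, the fingers measure 119 mm over their backs; the gripper's body (75 mm by 180 mm) begins 59 mm behind the grasp point.
Start: joints at [1.241, 0.491, 1.559, -0, 1.092, -0.106], TCP at [138.692, 609.435, 214.661] pointing down, gripper open.
Joint ranges: [-3.1, 3.1], [-0.84, 2.19], [0.05, 2.79], [-1.13, 4.28], [0.06, 2.93], [-2.69, 2.69]. Speed limits (rad/s): [2.22, 2.22, 2.79, 3.14, 3.14, 3.14].

### API

Orientations are given as [roll, pitch, yaw] about the fixed x, y, z axes, in that order (R = Rz(yaw) Ry(pitch) Rx(roll)).
In Python, from cell import state, read_camera, job_done, grip_depth gives the robot as it stands.
- The arm moves only by the tool drive_tool, never from a script. Its argument "targets" is a list of rows, each an object with "jaw": the opening, from 0 (shut) to 1 (fully open); "travel": the shift along the tool's x, y, z in m, a list of three; "twist": the turn about the tool's z in rad. In form: [{"jaw": jaw, "travel": [tx, ty, tz], "twist": twist}, ...]. A call has 1 to 8 rows; each row is the pose to reach, as a shift and turn from the pose commanded when the call began, along the tool's axes at that moment; what a row does not reach only later rows make up. A row lasts 1/12 s, in which the tool goes at most 41.7 mm and 7.16 degrees, less where a joint would pass 70% of its speed; a pose out of reach is approached as far as the arm can. A call with a gripper value outside its range is refused whole. The fingers move at their own pace and stop on an object; the grip force is fixed at half the most. Time passes only in rows, so rows that repeat a pose let the fingers close. It gives the time, the measured TCP pose, the force, the opening and the grip force at its end, in the units of the state.
- state(): the state, without advancing time (a new reading comes with each control period).
- read_camera(name): name is "scene" or "side" or "wrist"; returns a dict with "frame" (400x640x3 uint8, red, green, blue), "fx", "fy", "cx", "cy" (pixels), "R" (3x3) and "t" (3): a world point X has camera coordinates R X + t. Camera axes: x right, y down, z forward; pixel columns grow to the right and rows downward; lengths in mm; the calibration is good to about 2 mm. A picture is of the moment at which its call begins. There is no depth.
- job_done(): hands the job in; it is judged then, once.
The state is a dict: "t": time; "joints": joint angles; "qvel": joint speeds; "tau": joint torques, N m; "eef_pos": TCP position; "tcp_rot": TCP orientation; "ft_force": force on the tool from outside, world axes, zero at the start; "moment": the same for the moment, N m; "opening": opening from 0.0 (shut) to 1.0 (fully open); "grip_force": force on a finger pad.
Only numpy, scipy, OpenCV 4.12 (cv2) and the standard library are available. Lean on these libraries where they do the work, as an engineer would, in place of code of your own. Each camera call takes 0.05 s, during which the arm holds its last target. There are 200 camera calls.

## Working session

There is one attempt and no reset: what is moved stays moved. The work goes in short steps, Python scripts to look and compute and a tool call to move; the robot and the scene stay as the last step left them, time stands still between calls to the robot, and variables do not carry over. Pictures are saved under pics/ and viewed, at most 10 in all, crops included, and the job is handed in when it is done.

Besides the shell and the picture viewer there is one more tool, called after "Call:" in YAML: its name, and indented under it one key for each argument. drive_tool: Moves the arm, as the interface text tells. Its arguments: {"type":"object","properties":{"targets":{"type":"array"}},"required":["targets"]}

```bash
mkdir -p pics; cat > h.py <<'E'
import numpy as np, cv2
from cell import state, read_camera, job_done, grip_depth
def ray(c,u,v,z):
    R=np.array(c["R"]);t=np.array(c["t"]);C=-R.T@t
    d=R.T@np.array([(u-c["cx"])/c["fx"],(v-c["cy"])/c["fy"],1.]);return C+d*(z-C[2])/d[2]
def proj(c,X):
    p=np.array(c["R"])@np.array(X,float)+c["t"];return p[0]/p[2]*c["fx"]+c["cx"],p[1]/p[2]*c["fy"]+c["cy"]
def snap(n,f,crop=None,s=1):
    c=read_camera(n);i=np.array(c["frame"])[:,:,::-1]
    if crop: i=i[crop[1]:crop[3],crop[0]:crop[2]]
    cv2.imwrite("pics/"+f,cv2.resize(i,None,fx=s,fy=s,interpolation=cv2.INTER_CUBIC));return c
E
python3 - <<'E'
from h import *
import pickle
for n in ("scene","side"):
    c=snap(n,n+"0.png",None,1.25);pickle.dump(c,open(n+".pkl","wb"));print(n,-np.array(c["R"]).T@c["t"],c["fx"])
s=state();print({k:np.round(s[k],3) for k in s},grip_depth)
E
```

```text
scene [1228.31505969  527.98637913 1307.18748873] 397.94510950864475
side [ 106.1377547  -924.73048411 1136.04143146] 375.33431041485983
{'t': np.float64(0.1), 'joints': array([ 1.241,  0.492,  1.559, -0.   ,  1.092, -0.106]), 'qvel': array([ 0.001, -0.001,  0.   ,  0.001, -0.001, -0.   ]), 'tau': array([ 2.0000e-03, -6.1362e+01, -2.5860e+01,  6.9000e-02,  4.7000e-02,
       -0.0000e+00]), 'eef_pos': array([138.637, 609.219, 214.121]), 'tcp_rot': array([-3.141, -0.   ,  2.918]), 'ft_force': array([-0.576, -0.682,  0.162]), 'moment': array([ 0.015, -0.006,  0.017]), 'grip_force': np.float64(0.0), 'opening': np.float64(0.994)} 18.8
```

View pics/scene0.png

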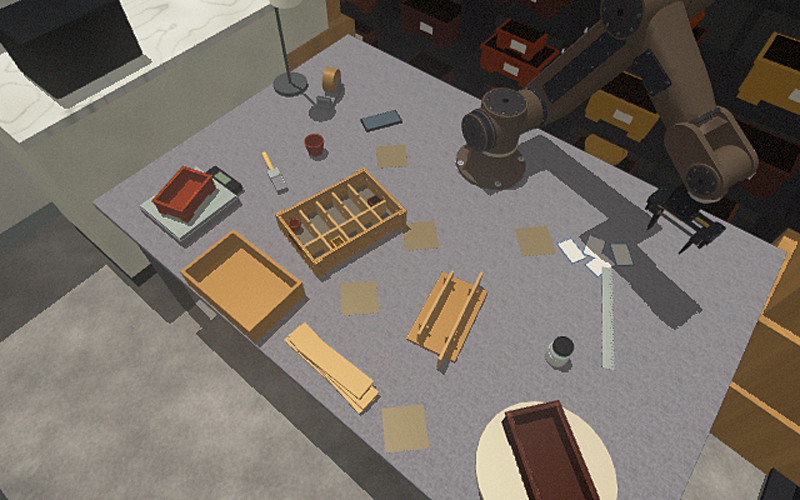

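View pics/side0.png

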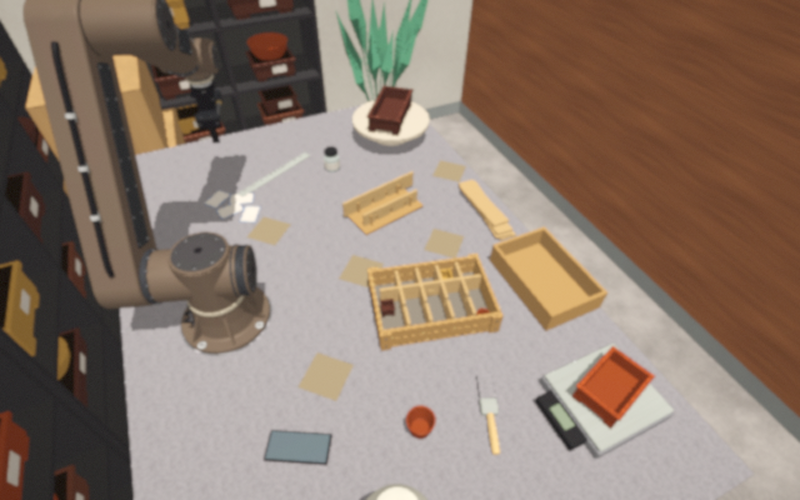

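The scene view shows the crate with corners near (277,213), (317,267), (406,208) and (363,170), and the rack near (447,315). The long board is the right-hand one, running from (482,272) to (441,362). The side view shows the crate near (435,300) and the rack near (383,203), with the long board on the far line.

```bash
python3 - <<'E'
from h import *
import pickle
c=pickle.load(open("scene.pkl","rb"));d=pickle.load(open("side.pkl","rb"))
for cam,pts in ((c,[(482,272,72),(441,360,72),(452,274,62),(418,333,62),(277,213,78),(317,267,78),(406,208,78),(363,170,78)]),
  (d,[(344,206,72),(414,177,72),(368,268,78),(480,257,78),(499,322,78),(384,336,78)])):
  for u,v,z in pts: print(u,v,ray(cam,u/1.25,v/1.25,z).round(0))
E
```

```text
482 272 [455. 252.  72.]
441 360 [752. 318.  72.]
452 274 [511. 185.  62.]
418 333 [725. 223.  62.]
277 213 [ 687. -368.   78.]
317 267 [ 752. -130.   78.]
406 208 [411. -67.  78.]
363 170 [ 374. -281.   78.]
344 206 [455. 231.  72.]
414 177 [742. 276.  72.]
368 268 [422. -64.  78.]
480 257 [ 750. -164.   78.]
499 322 [ 671. -389.   78.]
384 336 [ 370. -300.   78.]
```

Call:
drive_tool:
  targets:
    - {"jaw":0.5,"travel":[-0.526,-0.226,-0.05],"twist":-0.43}
    - {"jaw":0.5,"travel":[-0.526,-0.226,-0.05],"twist":-0.43}
    - {"jaw":0.5,"travel":[-0.526,-0.226,-0.05],"twist":-0.43}
    - {"jaw":0.5,"travel":[-0.526,-0.226,-0.05],"twist":-0.43}
    - {"jaw":0.5,"travel":[-0.526,-0.226,-0.05],"twist":-0.43}
    - {"jaw":0.5,"travel":[-0.526,-0.226,-0.05],"twist":-0.43}
    - {"jaw":0.5,"travel":[-0.526,-0.226,-0.05],"twist":-0.43}
    - {"jaw":0.5,"travel":[-0.526,-0.226,-0.05],"twist":-0.43}

```text
t: 0.77
eef_pos: [403.6, 415.9, 243.2]
tcp_rot: [-3.141, -0.0, -2.935]
ft_force: [0.5, 0.6, 0.3]
opening: 0.523
grip_force: 0.0
```

Call:
drive_tool:
  targets:
    - {"jaw":0.5,"travel":[-0.164,-0.181,0.0],"twist":0}
    - {"jaw":0.5,"travel":[-0.164,-0.181,0.0],"twist":0}
    - {"jaw":0.5,"travel":[-0.164,-0.181,0.0],"twist":0}
    - {"jaw":0.5,"travel":[-0.164,-0.181,0.0],"twist":0}
    - {"jaw":0.5,"travel":[-0.164,-0.181,0.0],"twist":0}
    - {"jaw":0.5,"travel":[-0.164,-0.181,0.0],"twist":0}
    - {"jaw":0.5,"travel":[-0.164,-0.181,0.0],"twist":0}
    - {"jaw":0.5,"travel":[-0.164,-0.181,0.0],"twist":0}

```text
t: 1.43
eef_pos: [600.9, 272.4, 242.1]
tcp_rot: [-3.142, -0.001, -2.938]
ft_force: [-0.2, 0.8, 0.1]
opening: 0.504
grip_force: 0.0
```

```bash
python3 - <<'E'
from h import *
import pickle
c=snap("wrist","w1.png",None,1.25);pickle.dump(c,open("w1.pkl","wb"));print(-np.array(c["R"]).T@c["t"],c["fx"],np.round(c["R"],3))
s=state();print({k:np.round(s[k],3) for k in ("eef_pos","tcp_rot","joints","ft_force")})
E
```

```text
[534.49727135 259.06915895 412.04365323] 325.2312535192104 [[-0.202  0.979 -0.   ]
 [ 0.951  0.197  0.24 ]
 [ 0.235  0.048 -0.971]]
{'eef_pos': array([599.865, 273.439, 242.402]), 'tcp_rot': array([ 3.141e+00, -1.000e-03, -2.937e+00]), 'joints': array([ 0.327,  0.518,  1.432,  0.   ,  1.193, -1.448]), 'ft_force': array([0.675, 0.428, 0.723])}
```

View pics/w1.png

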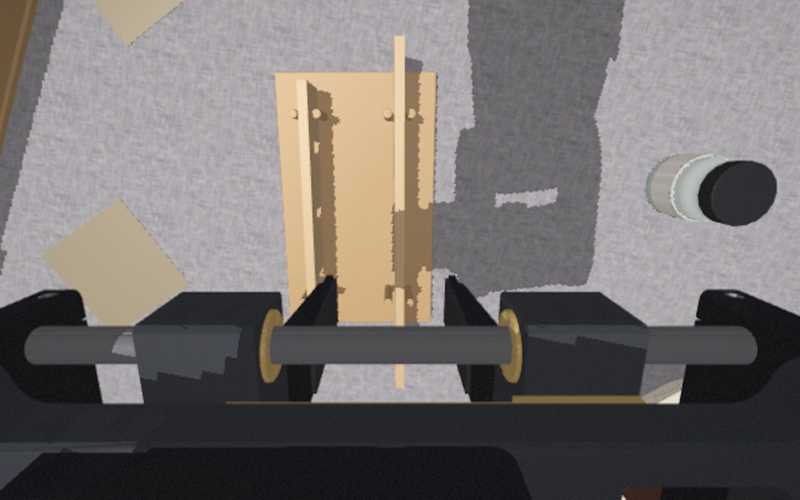

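The board's top edge runs from (399,37) to (400,388), and the rack edges are at x 276–436.

```bash
python3 - <<'E'
from h import *
import pickle
c=pickle.load(open("w1.pkl","rb"))
im=np.array(c["frame"]).astype(int)
P=[]
for r in list(range(32,215,8)):   # full-res rows: bright top band near col 319
    row=im[r,305:335].sum(1); k=np.where(row>row.max()-60)[0]; P.append(ray(c,305+k.mean(),r,72)[:2]); 
    if r%32==0: print(r,305+k.min(),305+k.max())
P=np.array(P);vx,vy,x0,y0=cv2.fitLine(P.astype(np.float32),cv2.DIST_HUBER,0,.01,.01).ravel()
print(np.arctan2(vy,vx),x0,y0)
a=ray(c,319.5,29.5,72);b=ray(c,320,310.5,72);m=(a+b)/2;print(a,b,np.linalg.norm(a-b),m, y0+(m[0]-x0)*vy/vx)
s=state();print(s["tcp_rot"])
q=ray(c,276/1.25,72/1.25,12);w=ray(c,436/1.25,72/1.25,12);print(q,w)
E
```

```text
32 316 323
64 305 323
96 316 323
128 316 322
160 316 322
192 305 313
0.1837246 523.5268 263.2823
[455.16604249 249.69417678  72.        ] [751.69452802 313.25194969  72.        ] 303.26347163781236 [603.43028525 281.47306323  72.        ] 278.1299608404552
[ 3.14143584e+00 -1.34530891e-03 -2.93671466e+00]
[492.89036247 143.3277462   12.        ] [463.18970335 287.05658143  12.        ]
```

Call:
drive_tool:
  targets:
    - {"jaw":0.4,"travel":[-0.005,0.007,0.04],"twist":0}
    - {"jaw":0.4,"travel":[-0.005,0.007,0.08],"twist":0}
    - {"jaw":0.4,"travel":[-0.005,0.007,0.12],"twist":0}
    - {"jaw":0.4,"travel":[-0.005,0.007,0.16],"twist":0}
    - {"jaw":0.4,"travel":[-0.005,0.007,0.19],"twist":0}
    - {"jaw":0.4,"travel":[-0.005,0.007,0.201],"twist":0}
    - {"jaw":0.4,"travel":[-0.005,0.007,0.201],"twist":0}
    - {"jaw":0.4,"travel":[-0.005,0.007,0.201],"twist":0}

```text
t: 2.15
eef_pos: [603.4, 282.7, 43.2]
tcp_rot: [3.141, 0.001, -2.934]
ft_force: [-0.7, -0.2, 1.3]
opening: 0.399
grip_force: 0.0
```

Call:
drive_tool:
  targets:
    - {"jaw":0.2,"travel":[0,0,0],"twist":0}
    - {"jaw":0.12,"travel":[0,0,0],"twist":0}
    - {"jaw":0.08,"travel":[0,0,0],"twist":0}
    - {"jaw":0.04,"travel":[0,0,0],"twist":0}
    - {"jaw":0.0,"travel":[0,0,0],"twist":0}
    - {"jaw":0.0,"travel":[0,0,0],"twist":0}
    - {"jaw":0.0,"travel":[0,0,0],"twist":0}
    - {"jaw":0.0,"travel":[0,0,0],"twist":0}

```text
t: 2.82
eef_pos: [603.6, 281.8, 42.8]
tcp_rot: [3.141, 0.001, -2.935]
ft_force: [-1.4, 0.4, 5.6]
opening: 0.084
grip_force: 30.0
```

Call:
drive_tool:
  targets:
    - {"jaw":0.0,"travel":[0,0,-0.02],"twist":0}
    - {"jaw":0.0,"travel":[0,0,-0.05],"twist":0}
    - {"jaw":0.0,"travel":[0,0,-0.085],"twist":0}
    - {"jaw":0.0,"travel":[0,0,-0.12],"twist":0}
    - {"jaw":0.0,"travel":[0,0,-0.15],"twist":0}
    - {"jaw":0.0,"travel":[0,0,-0.15],"twist":0}
    - {"jaw":0.0,"travel":[0,0,-0.15],"twist":0}

```text
t: 3.4
eef_pos: [603.8, 281.9, 193.7]
tcp_rot: [3.141, 0.003, -2.935]
ft_force: [-0.4, -0.6, -1.8]
opening: 0.079
grip_force: 30.0
```

```bash
python3 - <<'E'
from h import *
import pickle
c=snap("scene","sc2.png",(200,100,420,300),3);pickle.dump(c,open("sc2.pkl","wb"))
c=snap("side","sd2.png");pickle.dump(c,open("sd2.pkl","wb"))
s=state();print({k:np.round(s[k],3) for k in ("eef_pos","tcp_rot","joints","ft_force","moment","opening")})
E
```

```text
{'eef_pos': array([602.838, 281.561, 190.973]), 'tcp_rot': array([-3.141e+00, -2.000e-03, -2.935e+00]), 'joints': array([ 0.338,  0.572,  1.477,  0.   ,  1.094, -1.439]), 'ft_force': array([-0.077, -0.164, -0.709]), 'moment': array([0.085, 0.006, 0.011]), 'opening': np.float64(0.084)}
```

View pics/sc2.png

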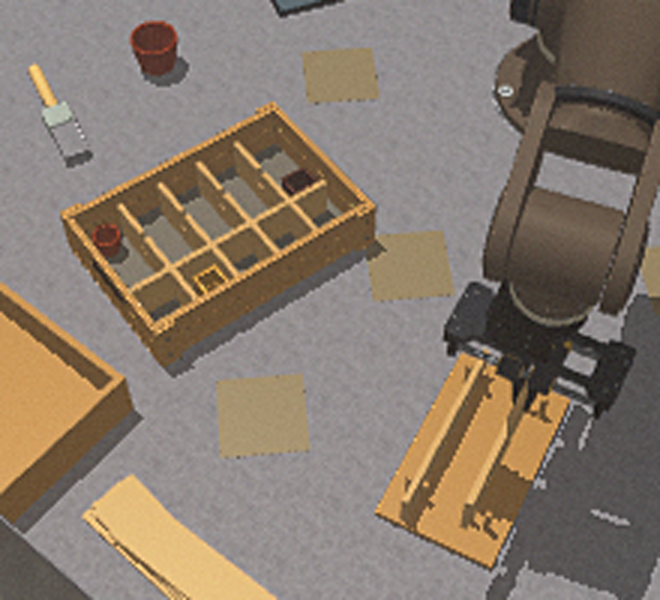

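The crate stands clear, with its existing divider towards world +y, and the pots are in corner cells. The long board is out of the rack and gripped.

Call:
drive_tool:
  targets:
    - {"jaw":0.0,"travel":[0.138,-0.458,-0.06],"twist":0.459}
    - {"jaw":0.0,"travel":[0.138,-0.458,-0.06],"twist":0.459}
    - {"jaw":0.0,"travel":[0.138,-0.458,-0.06],"twist":0.459}
    - {"jaw":0.0,"travel":[0.138,-0.458,-0.06],"twist":0.459}
    - {"jaw":0.0,"travel":[0.138,-0.458,-0.06],"twist":0.459}
    - {"jaw":0.0,"travel":[0.138,-0.458,-0.06],"twist":0.459}
    - {"jaw":0.0,"travel":[0.138,-0.458,-0.06],"twist":0.459}
    - {"jaw":0.0,"travel":[0.138,-0.458,-0.06],"twist":0.459}

```text
t: 4.17
eef_pos: [573.8, -49.5, 232.2]
tcp_rot: [-3.142, -0.003, 2.889]
ft_force: [0.7, -0.3, -1.2]
opening: 0.084
grip_force: 30.0
```

Call:
drive_tool:
  targets:
    - {"jaw":0.0,"travel":[-0.025,-0.14,-0.02],"twist":0}
    - {"jaw":0.0,"travel":[-0.025,-0.14,-0.02],"twist":0}
    - {"jaw":0.0,"travel":[-0.025,-0.14,-0.02],"twist":0}
    - {"jaw":0.0,"travel":[-0.025,-0.14,-0.02],"twist":0}
    - {"jaw":0.0,"travel":[-0.025,-0.14,-0.02],"twist":0}
    - {"jaw":0.0,"travel":[-0.025,-0.14,-0.02],"twist":0}
    - {"jaw":0.0,"travel":[-0.025,-0.14,-0.02],"twist":0}

```text
t: 4.75
eef_pos: [563.7, -188.7, 252.3]
tcp_rot: [3.141, -0.002, 2.889]
ft_force: [-0.3, -0.4, -0.9]
opening: 0.082
grip_force: 30.0
```

```bash
python3 - <<'E'
from h import *
import pickle
c=snap("wrist","w3.png",None,1.25);pickle.dump(c,open("w3.pkl","wb"));print(-np.array(c["R"]).T@c["t"])
s=state();print({k:np.round(s[k],3) for k in ("eef_pos","tcp_rot","joints","ft_force","moment","opening")})
E
```

```text
[ 498.18695832 -171.74970985  422.28126012]
{'eef_pos': array([ 563.902, -188.324,  252.571]), 'tcp_rot': array([ 3.141e+00, -2.000e-03,  2.890e+00]), 'joints': array([-0.434,  0.413,  1.586,  0.   ,  1.145, -1.753]), 'ft_force': array([ 0.767,  0.659, -0.381]), 'moment': array([-0.003,  0.042,  0.023]), 'opening': np.float64(0.082)}
```

View pics/w3.png

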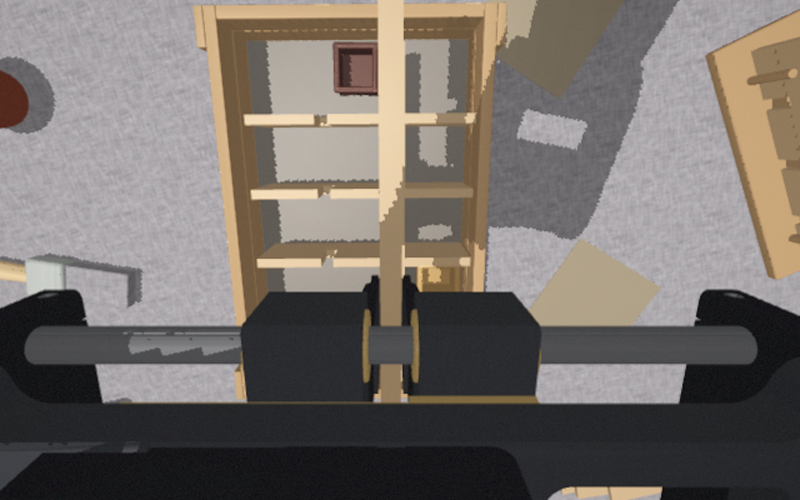

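Three saw cuts are visible near (320,118), (325,190) and (330,257), and the held board runs down column 391. I'll zoom in on the cuts.

```bash
python3 - <<'E'
from h import *
import pickle
c=pickle.load(open("w3.pkl","rb"));i=np.array(c["frame"])[80:220,185:305,::-1]
cv2.imwrite("pics/z3.png",cv2.resize(i,None,fx=4.2,fy=4.2,interpolation=cv2.INTER_CUBIC))
E
```

```text
(no output)
```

View pics/z3.png

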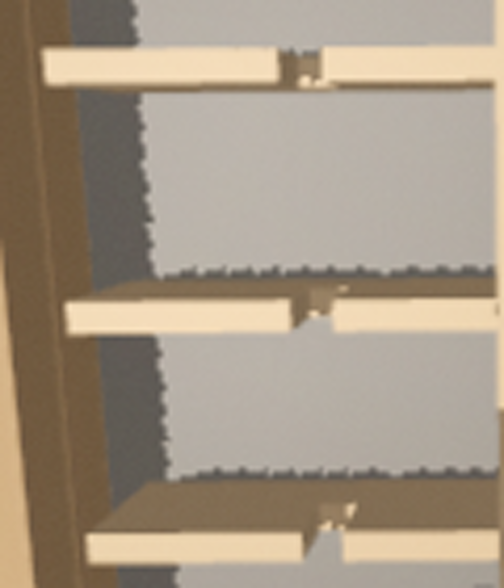

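Slot centres at the top face (zoom pixels) are (300,65), (312,317) and (323,548), all at z = 70.

```bash
python3 - <<'E'
from h import *
import pickle
c=pickle.load(open("w3.pkl","rb"))
f=lambda x,y:ray(c,185+x/4.2-.4,80+y/4.2-.4,70)
S=[f(300,65),f(312,317),f(323,548)]
for p in S: print(p.round(1))
print([np.linalg.norm(S[k+1]-S[k]).round(1) for k in (0,1)])
d=S[2]-S[0];yaw=np.arctan2(d[1],d[0]);print("yaw slots",yaw)
for a,b in (((42,65),(490,65)),((66,317),(490,318)),((87,548),(490,548))):
    e=f(*b)-f(*a);print("cross yaw",np.arctan2(e[1],e[0])-np.pi/2)
m=np.mean(S,0)
for y in (yaw,2.8895-np.pi): print(m+31*np.array([np.cos(y),np.sin(y),0]))
# held board: axis of its top
im=np.array(c["frame"]).astype(int)
s=state();zt=s["eef_pos"][2]+31
for u,v in ((301.5,2),(323.5,2),(303,150),(324.5,150)): print(u,v,ray(c,u,v,zt).round(1))
E
```

```text
[ 463.8 -222.8   70. ]
[ 524.1 -237.8   70. ]
[ 584.2 -252.8   70. ]
[np.float64(62.1), np.float64(62.0)]
yaw slots -0.24390010278586483
cross yaw -0.2522486852056143
cross yaw -0.254695951800443
cross yaw -0.25242835554904985
[ 554.08851123 -245.30416939   70.        ]
[ 554.02617162 -245.55036789   70.        ]
301.5 2 [ 456.3 -165.1  283.6]
323.5 2 [ 458.4 -157.   283.6]
303 150 [ 511.  -179.   283.6]
324.5 150 [ 513.3 -170.2  283.6]
```

Call:
drive_tool:
  targets:
    - {"jaw":0.0,"travel":[-0.005,-0.035,0.0],"twist":0}
    - {"jaw":0.0,"travel":[-0.005,-0.058,0.02],"twist":0}
    - {"jaw":0.0,"travel":[-0.005,-0.058,0.055],"twist":0}
    - {"jaw":0.0,"travel":[-0.005,-0.058,0.09],"twist":0}
    - {"jaw":0.0,"travel":[-0.005,-0.058,0.12],"twist":0}
    - {"jaw":0.0,"travel":[-0.005,-0.058,0.137],"twist":0}
    - {"jaw":0.0,"travel":[-0.005,-0.058,0.137],"twist":0}
    - {"jaw":0.0,"travel":[-0.005,-0.058,0.137],"twist":0}

```text
t: 5.47
eef_pos: [554.5, -245.7, 116.1]
tcp_rot: [3.141, -0.002, 2.89]
ft_force: [-0.1, 0.1, -0.4]
opening: 0.083
grip_force: 30.0
```

```bash
python3 - <<'E'
from h import *
import pickle
c=snap("wrist","w4.png",(190,0,420,250),2.3);pickle.dump(c,open("w4.pkl","wb"))
s=state();print({k:np.round(s[k],3) for k in ("eef_pos","tcp_rot","ft_force","moment","opening")})
E
```

```text
{'eef_pos': array([ 554.986, -246.219,  117.31 ]), 'tcp_rot': array([3.142e+00, 1.000e-03, 2.890e+00]), 'ft_force': array([ 0.834, -0.441, -0.483]), 'moment': array([-0.017,  0.008,  0.015]), 'opening': np.float64(0.084)}
```

View pics/w4.png

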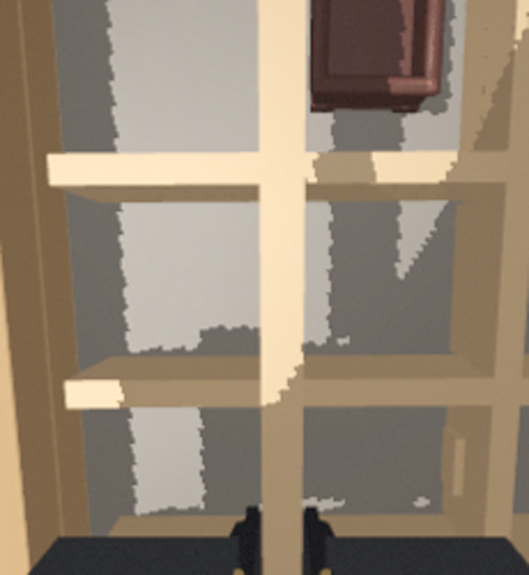

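The board hangs over the row with the slots hidden beneath it. I'll descend gently.

Call:
drive_tool:
  targets:
    - {"jaw":0.0,"travel":[0,0,0.006],"twist":0}
    - {"jaw":0.0,"travel":[0,0,0.01],"twist":0}
    - {"jaw":0.0,"travel":[0,0,0.012],"twist":0}
    - {"jaw":0.0,"travel":[0,0,0.014],"twist":0}
    - {"jaw":0.0,"travel":[0,0,0.015],"twist":0}
    - {"jaw":0.0,"travel":[0,0,0.016],"twist":0}
    - {"jaw":0.0,"travel":[0,0,0.017],"twist":0}
    - {"jaw":0.0,"travel":[0,0,0.018],"twist":0}

```text
t: 6.18
eef_pos: [554.4, -247.0, 98.6]
tcp_rot: [3.142, 0.0, 2.889]
ft_force: [0.4, 0.9, -0.4]
opening: 0.083
grip_force: 30.0
```

Call:
drive_tool:
  targets:
    - {"jaw":0.0,"travel":[0,0,0.001],"twist":0}
    - {"jaw":0.0,"travel":[0,0,0.002],"twist":0}
    - {"jaw":0.0,"travel":[0,0,0.003],"twist":0}
    - {"jaw":0.0,"travel":[0,0,0.004],"twist":0}

```text
t: 6.52
eef_pos: [554.4, -246.9, 94.5]
tcp_rot: [3.141, 0.0, 2.889]
ft_force: [-0.0, -0.9, -0.5]
opening: 0.081
grip_force: 30.0
```

Call:
drive_tool:
  targets:
    - {"jaw":0.0,"travel":[0,0,0.002],"twist":0}
    - {"jaw":0.0,"travel":[0,0,0.005],"twist":0}
    - {"jaw":0.0,"travel":[0,0,0.008],"twist":0}
    - {"jaw":0.0,"travel":[0,0,0.011],"twist":0}
    - {"jaw":0.0,"travel":[0,0,0.014],"twist":0}
    - {"jaw":0.0,"travel":[0,0,0.017],"twist":0}
    - {"jaw":0.0,"travel":[0,0,0.019],"twist":0}
    - {"jaw":0.0,"travel":[0,0,0.02],"twist":0}

```text
t: 7.18
eef_pos: [554.3, -246.9, 74.2]
tcp_rot: [3.141, -0.0, 2.889]
ft_force: [0.0, -0.5, -1.0]
opening: 0.08
grip_force: 30.0
```

Call:
drive_tool:
  targets:
    - {"jaw":0.0,"travel":[0,0,0.001],"twist":0}
    - {"jaw":0.0,"travel":[0,0,0.002],"twist":0}
    - {"jaw":0.0,"travel":[0,0,0.003],"twist":0}
    - {"jaw":0.0,"travel":[0,0,0.004],"twist":0}
    - {"jaw":0.0,"travel":[0,0,0.005],"twist":0}

```text
t: 7.6
eef_pos: [554.4, -246.9, 69.6]
tcp_rot: [3.142, 0.0, 2.889]
ft_force: [0.4, -0.4, 0.1]
opening: 0.082
grip_force: 30.0
```

Call:
drive_tool:
  targets:
    - {"jaw":0.0,"travel":[0,0,0.001],"twist":0}
    - {"jaw":0.0,"travel":[0,0,0.002],"twist":0}
    - {"jaw":0.0,"travel":[0,0,0.003],"twist":0}
    - {"jaw":0.0,"travel":[0,0,0.004],"twist":0}

```text
t: 7.93
eef_pos: [554.3, -246.8, 65.4]
tcp_rot: [3.141, -0.0, 2.889]
ft_force: [0.2, 0.4, -0.8]
opening: 0.079
grip_force: 30.0
```

Past the one-way stop, so the board is in line both ways.

Call:
drive_tool:
  targets:
    - {"jaw":0.0,"travel":[0,0,0.003],"twist":0}
    - {"jaw":0.0,"travel":[0,0,0.006],"twist":0}
    - {"jaw":0.0,"travel":[0,0,0.009],"twist":0}
    - {"jaw":0.0,"travel":[0,0,0.012],"twist":0}
    - {"jaw":0.0,"travel":[0,0,0.015],"twist":0}
    - {"jaw":0.0,"travel":[0,0,0.018],"twist":0}
    - {"jaw":0.0,"travel":[0,0,0.02],"twist":0}

```text
t: 8.52
eef_pos: [554.3, -246.9, 45.1]
tcp_rot: [3.141, -0.0, 2.889]
ft_force: [0.7, 0.7, -1.1]
opening: 0.083
grip_force: 30.0
```

Call:
drive_tool:
  targets:
    - {"jaw":0.0,"travel":[0,0,0.001],"twist":0}
    - {"jaw":0.0,"travel":[0,0,0.002],"twist":0}
    - {"jaw":0.0,"travel":[0,0,0.003],"twist":0}

```text
t: 8.77
eef_pos: [554.4, -246.9, 42.5]
tcp_rot: [3.142, 0.0, 2.889]
ft_force: [0.7, 1.0, 0.8]
opening: 0.082
grip_force: 30.0
```

Call:
drive_tool:
  targets:
    - {"jaw":0.0,"travel":[0,0,0.001],"twist":0}
    - {"jaw":0.0,"travel":[0,0,0.0015],"twist":0}
    - {"jaw":0.0,"travel":[0,0,0.0015],"twist":0}

```text
t: 9.02
eef_pos: [554.4, -246.9, 41.0]
tcp_rot: [3.142, 0.0, 2.889]
ft_force: [-0.3, 0.6, -0.4]
opening: 0.083
grip_force: 30.0
```

Call:
drive_tool:
  targets:
    - {"jaw":0.0,"travel":[0,0,0.0005],"twist":0}
    - {"jaw":0.0,"travel":[0,0,0.001],"twist":0}
    - {"jaw":0.0,"travel":[0,0,0.001],"twist":0}

```text
t: 9.27
eef_pos: [554.4, -247.0, 40.8]
tcp_rot: [-3.142, 0.0, 2.889]
ft_force: [-2.1, 1.7, 6.3]
opening: 0.081
grip_force: 30.0
```

Floor contact at the expected height with 6 N. I'll release and withdraw.

Call:
drive_tool:
  targets:
    - {"jaw":0.1,"travel":[0,0,0],"twist":0}
    - {"jaw":0.15,"travel":[0,0,0],"twist":0}
    - {"jaw":0.2,"travel":[0,0,0],"twist":0}
    - {"jaw":0.25,"travel":[0,0,0],"twist":0}
    - {"jaw":0.25,"travel":[0,0,0],"twist":0}
    - {"jaw":0.25,"travel":[0,0,0],"twist":0}

```text
t: 9.77
eef_pos: [554.3, -246.9, 40.0]
tcp_rot: [3.141, -0.0, 2.889]
ft_force: [-0.2, 0.3, 0.4]
opening: 0.247
grip_force: 0.0
```

Call:
drive_tool:
  targets:
    - {"jaw":0.25,"travel":[0,0,-0.01],"twist":0}
    - {"jaw":0.25,"travel":[0,0,-0.03],"twist":0}
    - {"jaw":0.25,"travel":[0,0,-0.06],"twist":0}
    - {"jaw":0.25,"travel":[0,0,-0.1],"twist":0}
    - {"jaw":0.25,"travel":[0,0,-0.14],"twist":0}
    - {"jaw":0.25,"travel":[0,0,-0.18],"twist":0}
    - {"jaw":0.25,"travel":[0,0,-0.21],"twist":0}
    - {"jaw":0.25,"travel":[0,0,-0.21],"twist":0}

```text
t: 10.43
eef_pos: [555.9, -247.7, 257.5]
tcp_rot: [-3.139, 0.01, 2.889]
ft_force: [-0.4, -1.2, 0.3]
opening: 0.253
grip_force: 0.0
```

```bash
python3 - <<'E'
from h import *
c=snap("wrist","w5.png",None,1.25)
snap("scene","sc5.png",(200,120,340,240),4)
s=state();print({k:np.round(s[k],3) for k in ("t","eef_pos","ft_force","opening")})
E
```

```text
{'t': np.float64(10.533), 'eef_pos': array([ 554.377, -246.935,  251.677]), 'ft_force': array([-0.246,  0.665, -0.219]), 'opening': np.float64(0.25)}
```

View pics/w5.png

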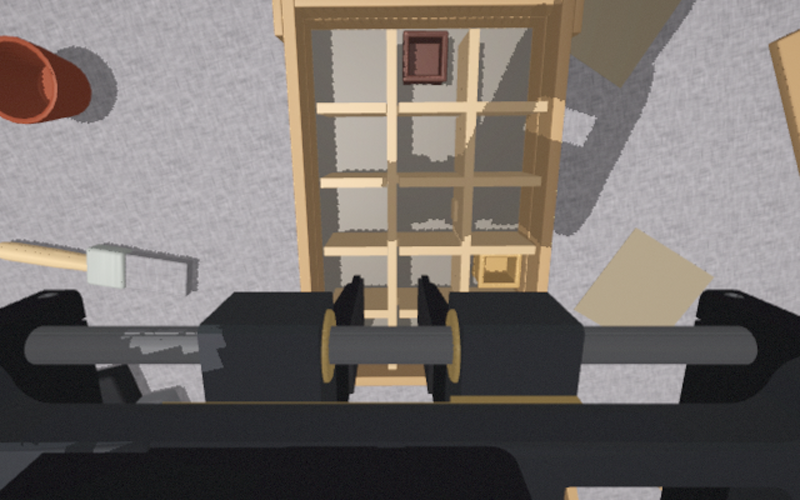

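View pics/sc5.png

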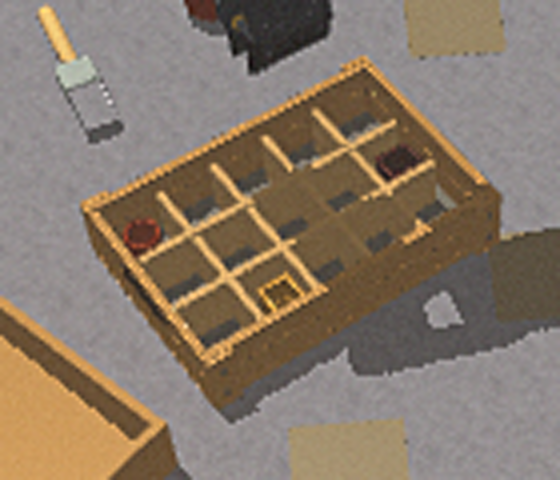

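The new divider (wrist view, column 391) sits flush with the cross boards and interlocks with them. The pots haven't moved and the gripper is clear.

```bash
python3 -c "from cell import job_done; print(job_done())"
```

```text
the job is handed in; nothing more can be done
None
```

The long divider stands home on the crate floor in the empty row, released after a light 6 N touch; in the last pictures it sits flush with the cross boards and the pots are undisturbed, and the job was handed in at about 10.5 s.

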